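# Close the food chopper

### The job

Put the lid on the chopper's bowl and press it down until it is fully home, flush on the rim all round. The teeth under the lid must drop between the teeth of the drive inside the bowl, so if it stops high, turn it until it drops instead of forcing it; then push it down firmly over the stiff seal and let go, leaving the red apple and the spice jar near by where they stand.

Things in the scene. Friction and masses are not known exactly. Their poses are not given: they have to be found in the camera images.
- chopper: The food chopper, an appliance fixed to the worktop: round white motor base (144 mm across, 42 mm high) with a clear open-topped bowl on it, inner diameter 98 mm, outer 106 mm, rim 101 mm above the worktop. Origin: centre of its underside, on the worktop; z up. With the lid fully home, the lid's origin is 71 mm above this origin and the lid's flange lies on the rim.
- bowl_rim (a point): Centre of the bowl's mouth, level with the rim: 101 mm above the chopper's origin. A black sealing collar (116 mm across, 4.5 mm wide) round the outside of the rim stands 4 mm above the rim at first; the lid must push it down level with the rim. That takes a push of about 14 N; it then stays down.
- drive_top (a point): Point on the bowl's axis, level with the tops of the drive's teeth, 80 mm above the chopper's origin. The drive is a grey disc with 4 upright teeth 90 degrees apart (12 mm wide, 16 to 26 mm from the axis, 11 mm tall). It is geared and cannot be turned by hand; the angle at which its teeth stand differs every time and is not reported (this point's yaw says nothing of it).
- lid: The loose white round lid, about 160 g, upright on the worktop. Origin: centre of its underside, level with the tips of its teeth; z up. From the bottom: 0 to 10 mm four teeth; 10 to 30 mm a plug 95 mm across (tapered to 85 mm at its foot); 30 to 36 mm a flange 120 mm across; 36 to 66 mm a grip bar 60 mm long (along the lid's x) and 18 mm thick (along its y).
- lid_teeth (a point): The lid's origin again: centre of the tips of its 4 grey teeth (12 mm wide, 16 to 26 mm from the axis, on the lid's +x, +y, -x, -y). Standing on the drive's teeth the tips are 80 mm above the chopper's origin; the lid drops between them only within about 6 degrees of the middle (the fit repeats every 90 degrees, any of them is right) and then rests on the collar at 75 mm; home is 71 mm.
- lid_grip (a point): Point in the grip bar at which to take it: on the lid's axis, 58 mm above the lid's origin (8 mm below the bar's top).
- red_apple: Red apple, about 76 mm, a bystander. Origin at its underside.
- spice_jar: Spice jar with a green cap, 44 mm across, 99 mm high, a bystander. Origin at its underside.
Mind the look-alikes: they are no part of the job. What is shaped like the lid but brown is not meant. What is shaped like the chopper but orange is not meant.

How it is judged:
At the end, for the whole second after the job is handed in: The lid is on the chopper, upright within 1.7 degrees, centred within 5 mm, its origin no more than 72.5 mm above the chopper's origin (1.5 mm of fully home), released and at rest (z of lid in the frame of chopper between 0.068 and 0.0725 m and horizontal distance between lid and chopper below 0.005 m and angle between lid's own z axis and vertical below 0.03 rad and linear speed of lid below 0.01 m/s); the robot touches nothing.
It fails at once if the lid is forced: it bears on the chopper with more than 120 N, all contacts summed (contact force between lid and chopper above 120 N).
It fails at once if the red apple or the spice jar is shifted by more than 30 mm (distance of any of red_apple, spice_jar from where it was at the start of the episode above 0.03 m).
It also fails if it takes over 54 s, if anything falls off the work surface, if the arm or the gripper's body presses on something with over 40 N, if the wrist force passes 120 N, or if a joint passes its speed limit or range.

### The arm

A 6-joint arm with a two-finger parallel gripper is mounted at the origin on a cart in front of the work surface, level with it; the furniture and walls round the work are solid. World frame = base frame: x ahead of the robot, y to its left, z up, the work surface at z = 0. Lengths are in m, angles in rad, forces in N, time in s.
With the tool pointing down it reaches from about 0.375 to 0.9 m from the base axis. Payload 3.1 kg.
Tool frame: the origin (TCP) lies on the centre line of the jaws, within the pads' length; the fingertips stand 25 mm ahead of it and the grasp point (between the pads) lies 6 mm ahead of it (manip.tips_ahead is the distance from the TCP to the fingertips, in m); z points along the fingers, y is the direction in which the jaws open and shut (so a half turn about z gives the same grasp; the last joint's range is limited). The gripper opens to 85 mm and grips with 20 to 120 N. Pads are 22 mm wide; open, the fingers measure 114 mm over their backs; the gripper's body (76 mm by 85 mm) begins 54 mm behind the grasp point. The pads swing forward as they close: fully open they stand 13 mm farther back than shut.
Start: joints at [0.997, 0.527, 1.433, -0, 1.181, -0.178], TCP at [0.241, 0.577, 0.256] pointing down, gripper open.
Joint ranges: [-3.08, 3.08], [-0.75, 2.2], [0.22, 2.44], [-1.43, 4.57], [0, 2.65], [-2.85, 2.85]. Speed limits (rad/s): [2.79, 2.79, 3.14, 3.14, 3.14, 3.14].

### API

Orientations are given as a unit quaternion [x, y, z, w].
In Python, from station import manip gives the robot as it stands.
- The arm moves only by the tool play_rows, never from a script. Its argument "steps" is a list that holds one entry, the list of rows, each a list of 6 numbers: the shift along the tool's x, y, z in m, then the turn, a rotation vector about the tool's x, y, z in degrees. In form: [[[x, y, z, rx, ry, rz], ...]]. A call has 1 to 10 rows; each row shifts and turns the commanded pose from where the row before left it, along the tool's axes as they then stand; what a row does not reach is not made up. A row lasts 1/8 s, in which the tool goes at most 62.5 mm and 10.7 degrees, less where a joint would pass 70% of its speed; a pose out of reach is approached as far as the arm can. A call is refused whole if a number of a shift passes 0.0625 or a number of a turn 10.7, either way. A call with a gripper value outside its range is refused whole. "fingers" is the opening, from 0 (shut) to 1 (fully open), set as the call begins (left out, the last holds). The fingers move at their own pace and stop on an object; "squeeze" is the grip in N (left out, the last holds). Time passes only in rows, so rows that do not move let the fingers close. It gives the time, the measured TCP pose, the force and the opening at its end, in the units of the state.
- manip.sense(): the state, without advancing time (a new reading comes with each control period).
- manip.snapshot(name): name is "scene" or "top" or "wrist"; returns a dict with "img" (480x640x3 uint8, red, green, blue), "K" (3x3 intrinsics, pixels), "world_from_camera" (4x4, takes a point from camera to world coordinates). Camera axes: x right, y down, z forward; pixel columns grow to the right and rows downward; lengths in m; the calibration is good to about 2 mm. A picture is of the moment at which its call begins. There is no depth.
- manip.sign_off(): hands the job in, once; it reports no verdict.
Trained networks look in a picture, given as the dict that the camera call returned (one of the last four; its "shot" number tells which), for a name from the list of things; names that differ only in an ending like _2 or _b are one class to them, and where a whole thing is asked for, a point or a joint stands for the part that bears it (a point fixed in the world has none). Each returns a list of dicts, best first, with "score" (0 to 1); they miss things now and then, are a little off and sometimes report something else, mostly with a low value. They report only what shows in the picture. A call takes as long as a camera call. They do not tell look-alikes from the thing itself.
- manip.regions_of(label, picture): "pixels" (480x640 bool, what is visible of it) and "rect" ([left, top, right, bottom] in pixels, round what is visible of it).
- manip.pinpoint(label, picture): "point" ([column, row] in pixels: a listed point, or the origin of a listed thing).
The state is a dict: "t": time; "q": joint angles; "qd": joint speeds; "tau": joint torques, N m; "tcp_pos": TCP position; "tool_rot": TCP orientation; "force": force on the tool from outside, world axes, zero at the start; "ft_torque": the same for the moment, N m; "finger_gap": opening from 0.0 (shut) to 1.0 (fully open).
Only numpy, scipy, OpenCV 4.12 (cv2) and the standard library are available. Lean on these libraries where they do the work, as an engineer would, in place of code of your own. Each camera call takes 0.05 s, during which the arm holds its last target.

## Working session

There is one attempt and no reset: what is moved stays moved. The work goes in short steps, Python scripts to look and compute and a tool call to move; the robot and the scene stay as the last step left them, time stands still between calls to the robot, and variables do not carry over. Pictures are saved under pics/ and viewed, and the job is handed in when it is done.

Besides the shell and the picture viewer there is one more tool, called after "Call:" as name(argument=value, ...), one argument or row to a line, values as JSON. play_rows: Moves the arm, as the interface text tells. Its arguments: {"type":"object","properties":{"steps":{"type":"array"},"fingers":{"type":"number"},"squeeze":{"type":"number"}},"required":["steps"]}

```bash
mkdir -p pics
cat > h.py <<'E'
from station import manip
import numpy as np, cv2
def snap(cam,name):
    p=manip.snapshot(cam); cv2.imwrite(f'pics/{name}.png',p['img'][:,:,::-1]); return p
def ray(p,px):
    K=np.array(p['K']);T=np.array(p['world_from_camera'])
    d=T[:3,:3]@np.linalg.solve(K,[px[0],px[1],1.]);return T[:3,3],d
def atz(p,px,z):
    o,d=ray(p,px);return o+d*(z-o[2])/d[2]
def proj(p,X):
    T=np.array(p['world_from_camera']);c=T[:3,:3].T@(np.asarray(X)-T[:3,3]);u=np.array(p['K'])@c;return u[:2]/u[2]
E
python3 - <<'E'
from h import *
print({k:np.round(v,3) for k,v in manip.sense().items()})
for c in ['top','scene','wrist']:
    p=snap(c,c+'0'); print(c,np.round(p['world_from_camera'],3).tolist())
    for l,z in [('lid',0),('lid_grip',.058),('bowl_rim',.101),('chopper',0),('drive_top',.08),('red_apple',0),('spice_jar',0)]:
        for r in manip.pinpoint(l,p): print(l,np.round(r['score'],2),np.round(r['point'],1),np.round(atz(p,r['point'],z),3))
E
```

```text
{'t': np.float64(0.0), 'q': array([ 0.996,  0.528,  1.434,  0.   ,  1.181, -0.178]), 'qd': array([-0.001, -0.002, -0.003,  0.   , -0.001,  0.001]), 'tau': array([-0.0000e+00, -4.4235e+01, -1.7803e+01, -0.0000e+00,  8.0000e-03,
       -0.0000e+00]), 'tcp_pos': array([0.241, 0.576, 0.255]), 'tool_rot': array([ 0.197,  0.98 , -0.001, -0.   ]), 'force': array([-0.168, -0.281, -0.549]), 'ft_torque': array([0.047, 0.029, 0.008]), 'finger_gap': np.float64(1.0)}
top [[-0.026, -0.994, 0.11, 0.436], [-1.0, 0.026, -0.002, 0.029], [-0.001, -0.11, -0.994, 1.21], [0.0, 0.0, 0.0, 1.0]]
lid 0.82 [192.3 279.5] [0.493 0.306 0.   ]
lid_grip 0.64 [278.4 282.4] [0.48  0.12  0.058]
lid_grip 0.61 [189.5 277.2] [0.495 0.299 0.058]
bowl_rim 0.84 [459.9 343. ] [ 0.353 -0.229  0.101]
bowl_rim 0.75 [412.7 229.9] [ 0.574 -0.148  0.101]
chopper 0.97 [404.4 239.7] [ 0.566 -0.145  0.   ]
chopper 0.59 [445.3 337.1] [ 0.359 -0.222  0.   ]
drive_top 0.75 [408.4 236.6] [ 0.563 -0.142  0.08 ]
drive_top 0.65 [455.8 343.9] [ 0.35  -0.226  0.08 ]
red_apple 0.69 [335.1 192.6] [ 0.671 -0.001  0.   ]
spice_jar 0.67 [286.9 178
[... 199 characters left out ...]
[363.2 249.1] [0.479 0.132 0.   ]
lid_grip 0.88 [441.2 229.7] [0.497 0.297 0.058]
lid_grip 0.77 [361.5 232.1] [0.49  0.123 0.058]
bowl_rim 0.86 [202.1 189.6] [ 0.358 -0.225  0.101]
bowl_rim 0.78 [232.3 244.8] [ 0.564 -0.147  0.101]
chopper 0.84 [208.1 223.9] [ 0.353 -0.226  0.   ]
chopper 0.68 [241.8 283.7] [ 0.57  -0.138  0.   ]
drive_top 0.96 [203.3 197.7] [ 0.36  -0.225  0.08 ]
drive_top 0.91 [233.3 255.3] [ 0.571 -0.147  0.08 ]
red_apple 0.73 [308.4 313.4] [ 0.665 -0.005  0.   ]
spice_jar 0.74 [366.  327.5] [0.711 0.102 0.   ]
wrist [[0.385, 0.887, 0.254, 0.177], [0.923, -0.37, -0.105, 0.603], [0.001, 0.275, -0.962, 0.374], [0.0, 0.0, 0.0, 1.0]]
lid 0.85 [104.8 472.8] [0.478 0.133 0.   ]
```

View pics/top0.png

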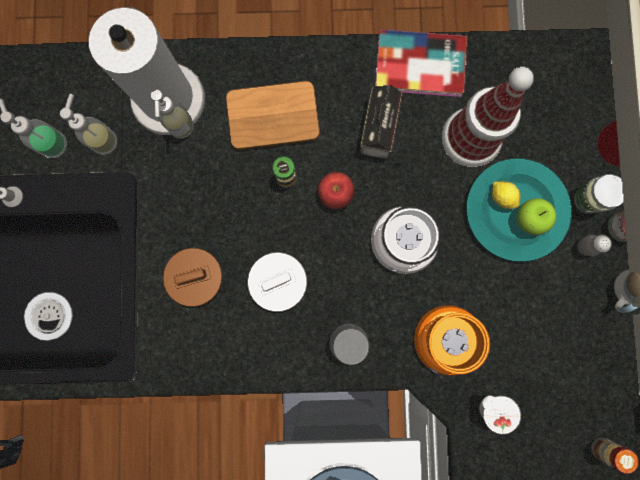

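View pics/scene0.png

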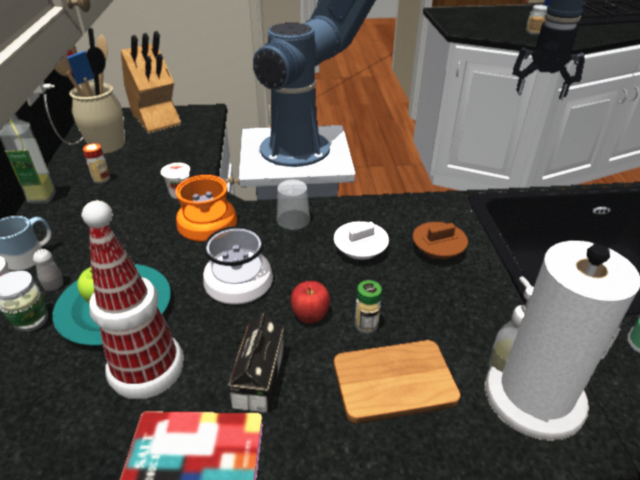

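View pics/wrist0.png

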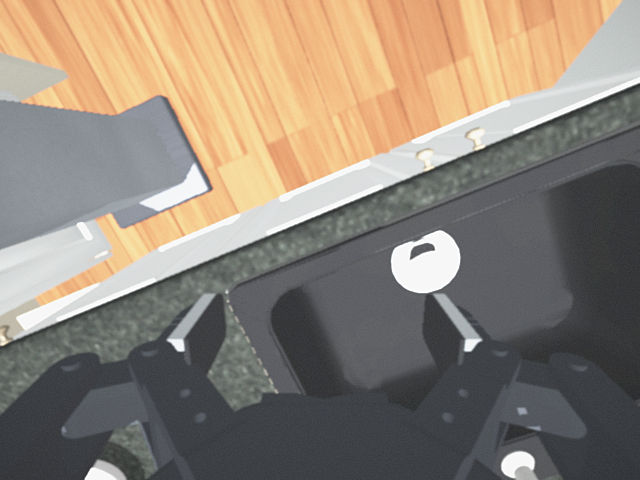

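Run:
```python
from h import *
p=snap('top','top1'); im=p['img']
# ortho-rectify at plane z
def rect(c,z,half=.075,n=400):
    g=np.linspace(-half,half,n); 
    X,Y=np.meshgrid(c[1]-g,c[0]-g) # cols: -y right; rows: x up
    P=np.stack([Y,X,np.full_like(X,z)],-1).reshape(-1,3)
    T=np.array(p['world_from_camera']);q=(P-T[:3,3])@T[:3,:3];u=q@np.array(p['K']).T;u=(u[:,:2]/u[:,2:]).astype(np.float32).reshape(n,n,2)
    return cv2.remap(im,u[...,0],u[...,1],cv2.INTER_CUBIC)
a=rect((.48,.122),.066);b=rect((.568,-.146),.08)
cv2.imwrite('pics/rect.png',np.hstack([a,b])[:,:,::-1])
# lid flange ellipse: white pixels from regions
for r in manip.regions_of('lid',p):
    m=r['pixels']; 
    if im[m].mean(0)[2]<150: continue
    cs,_=cv2.findContours(m.astype(np.uint8),0,2); e=cv2.fitEllipse(max(cs,key=len)); print('lid ell',e,atz(p,e[0],.034),m.sum())
```

```text
lid ell ((276.7135314941406, 281.5950622558594), (57.17789077758789, 57.28531265258789), 47.01542663574219) [0.48233    0.12521527 0.034     ] 2656
```

View pics/rect.png

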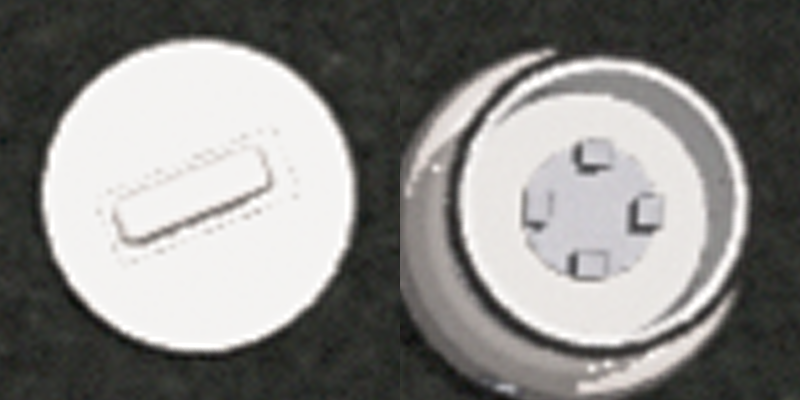

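Call:
play_rows(
  steps=[
    [[-0.04, -0.032, 0, 0, 0, 0], [-0.04, -0.032, 0, 0, 0, 0], [-0.04, -0.032, 0, 0, 0, 0], [-0.04, -0.032, 0, 0, 0, 0], [-0.04, -0.032, 0, 0, 0, 0], [-0.04, -0.032, 0, 0, 0, 0], [-0.04, -0.032, 0, 0, 0, 0], [-0.04, -0.032, 0, 0, 0, 0], [-0.04, -0.032, 0, 0, 0, 0], [-0.037, -0.035, 0, 0, 0, 0]],
  ],
  fingers=1,
)

```text
t: 2.55
tcp_pos: [0.4838, 0.124, 0.2566]
tool_rot: [0.197, 0.98, 0.0, 0.001]
force: [1.0, 0.7, 0.8]
finger_gap: 1.004
```

Call:
play_rows(
  steps=[
    [[0, 0, 0, 0, 0, 9.7], [0, 0, 0, 0, 0, 9.7], [0, 0, 0, 0, 0, 9.7], [0, 0, 0, 0, 0, 9.7], [0, 0, 0, 0, 0, 9.7], [0, 0, 0, 0, 0, 0], [0, 0, 0, 0, 0, 0]],
  ],
)

```text
t: 3.42
tcp_pos: [0.4827, 0.1256, 0.2564]
tool_rot: [0.581, 0.814, 0.0, 0.0]
force: [0.5, 0.4, -0.3]
finger_gap: 0.997
```

```bash
cat >> h.py <<'E'
from scipy.spatial.transform import Rotation as Ro
def tool():
    s=manip.sense();R=Ro.from_quat(s['tool_rot']).as_matrix();print('t',round(float(s['t']),2),'tcp',np.round(s['tcp_pos'],4),'yawx',round(float(np.degrees(np.arctan2(R[1,0],R[0,0]))),2),'zax',np.round(R[:,2],4),'F',np.round(s['force'],1),'gap',np.round(s['finger_gap'],3));return np.array(s['tcp_pos']),R
def rectp(p,c,z,half=.075,n=400):
    g=np.linspace(-half,half,n); X,Y=np.meshgrid(c[1]-g,c[0]-g)
    P=np.stack([Y,X,np.full_like(X,z)],-1).reshape(-1,3)
    T=np.array(p['world_from_camera']);q=(P-T[:3,3])@T[:3,:3];u=q@np.array(p['K']).T;u=(u[:,:2]/u[:,2:]).astype(np.float32).reshape(n,n,2)
    return cv2.remap(p['img'],u[...,0],u[...,1],cv2.INTER_CUBIC)
E
python3 - <<'E'
from h import *
print('tips',manip.tips_ahead); tool()
p=snap('wrist','w1'); cv2.imwrite('pics/w1r.png',rectp(p,(.482,.125),.066)[:,:,::-1])
E
```

```text
tips 0.025
t 3.42 tcp [0.4827 0.1256 0.2564] yawx 108.96 zax [ 1.e-04 -0.e+00 -1.e+00] F [ 0.5  0.4 -0.3] gap 0.997
```

View pics/w1.png

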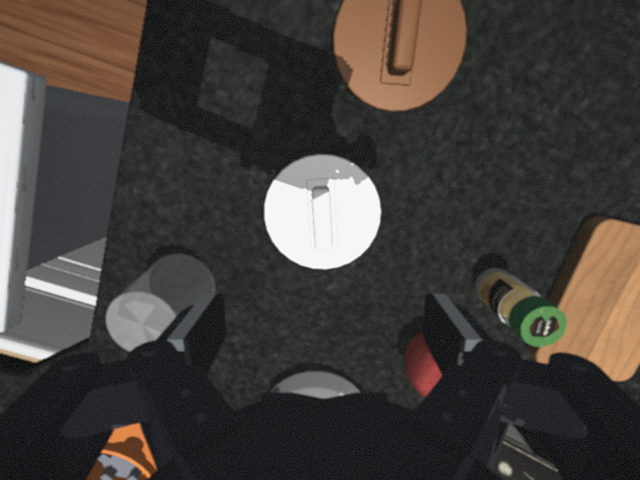

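View pics/w1r.png

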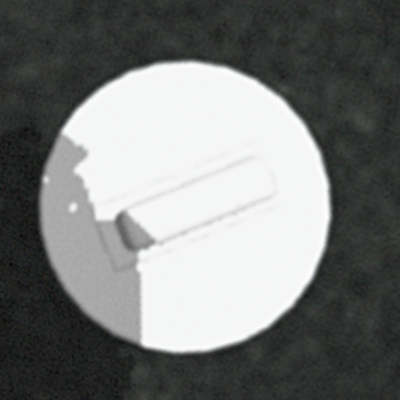

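Run:
```python
from h import *
p={}
w=manip.snapshot('wrist');t=manip.snapshot('top')
out=[]
for nm,p,c in [('w',w,(.482,.1255)),('t',t,(.482,.1255))]:
    r=rectp(p,c,.066,half=.045,n=600).astype(float).mean(2)
    # bar outline score: enlarge contrast
    v=np.clip((r-200)*4.6,0,255) if nm=='w' else np.clip((r-190)*4,0,255)
    out.append(v)
    gx=cv2.Sobel(cv2.GaussianBlur(r,(0,0),3),cv2.CV_64F,1,0);gy=cv2.Sobel(cv2.GaussianBlur(r,(0,0),3),cv2.CV_64F,0,1)
    mag=np.minimum(np.hypot(gx,gy),25)
    best=[]
    L=np.linspace(-.024,.024,60)
    for yaw in np.arange(100,122,.5):
        a=np.radians(yaw);ux=np.array([np.cos(a),np.sin(a)]);uy=np.array([-ux[1],ux[0]])
        for dx in np.arange(-.006,.0061,.0005):
            # perpendicular profile; two edges at +-9mm (top)
            s=0
            for e in (-.009,.009):
                P=np.array(c)+L[:,None]*ux+(dx+e)*uy
                col=((c[1]-P[:,1])/.045*300+300).astype(int);row=((c[0]-P[:,0])/.045*300+300).astype(int)
                s+=mag[row,col].mean()
            best.append((s,yaw,dx))
    best.sort(reverse=True);print(nm,[tuple(np.round(b,4)) for b in best[:6]])
cv2.imwrite('pics/bars.png',np.hstack(out)[::1,::1][:, :1200]); 
im=cv2.resize(cv2.imread('pics/bars.png'),(800,400));cv2.imwrite('pics/bars.png',im)
```

```text
w [(np.float64(31.6589), np.float64(112.5), np.float64(0.001)), (np.float64(31.5004), np.float64(112.0), np.float64(0.001)), (np.float64(30.6858), np.float64(113.0), np.float64(0.001)), (np.float64(30.2879), np.float64(111.5), np.float64(0.001)), (np.float64(28.6816), np.float64(111.0), np.float64(0.001)), (np.float64(28.4848), np.float64(113.5), np.float64(0.001))]
t [(np.float64(11.4685), np.float64(106.0), np.float64(0.0045)), (np.float64(11.4553), np.float64(105.0), np.float64(0.005)), (np.float64(11.4048), np.float64(104.5), np.float64(0.005)), (np.float64(11.3935), np.float64(104.0), np.float64(0.005)), (np.float64(11.3907), np.float64(103.5), np.float64(0.005)), (np.float64(11.3765), np.float64(105.5), np.float64(0.005))][ WARN:0@2.756] global loadsave.cpp:1063 imwrite_ Unsupported depth image for selected encoder is fallbacked to CV_8U.
```

View pics/bars.png

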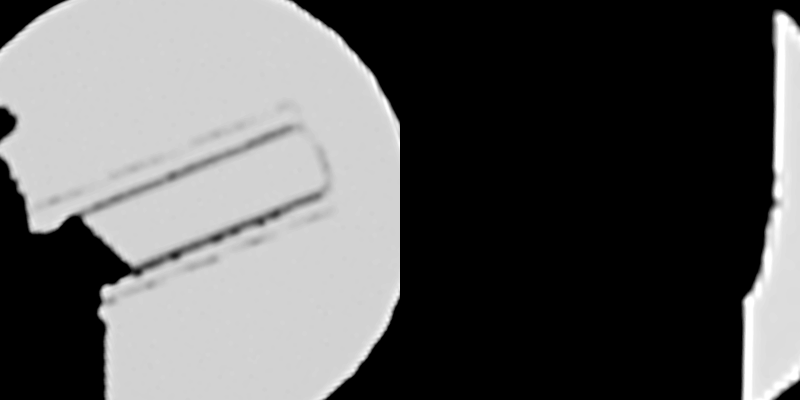

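Call:
play_rows(
  steps=[
    [[0, -0.0015, 0.04, 0, 0, -3], [0, 0, 0.045, 0, 0, 0], [0, 0, 0.045, 0, 0, 0], [0, 0, 0.03, 0, 0, 0], [0, 0, 0.02, 0, 0, 0], [0, 0, 0.0115, 0, 0, 0], [0, 0, 0, 0, 0, 0], [0, 0, 0, 0, 0, 0]],
  ],
  fingers=0.6,
)

```text
t: 4.58
tcp_pos: [0.4819, 0.1251, 0.0655]
tool_rot: [0.56, 0.828, 0.0, 0.001]
force: [-0.1, 0.3, -0.1]
finger_gap: 0.6
```

Run:
```python
from h import *
tool(); snap('scene','s2'); snap('wrist','w2')
```

```text
t 4.58 tcp [0.4819 0.1251 0.0655] yawx 111.83 zax [ 0.0015  0.     -1.    ] F [-0.1  0.3 -0.1] gap 0.6
```

View pics/w2.png

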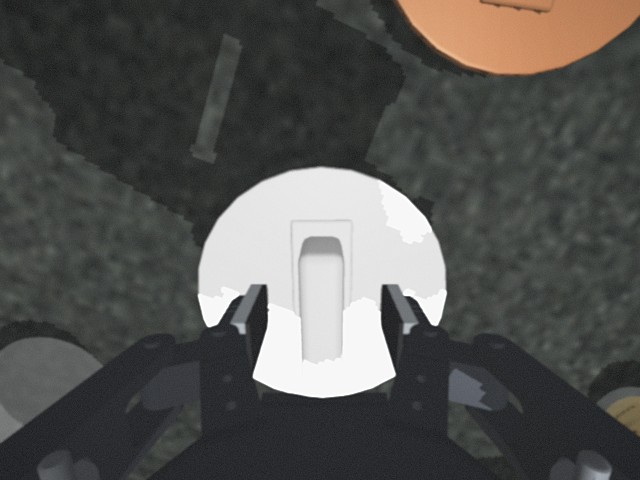

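Call:
play_rows(
  steps=[
    [[0, 0, 0, 0, 0, 0], [0, 0, 0, 0, 0, 0], [0, 0, 0, 0, 0, 0], [0, 0, 0, 0, 0, 0], [0, 0, 0, 0, 0, 0], [0, 0, 0, 0, 0, 0]],
  ],
  fingers=0,
  squeeze=70,
)

```text
t: 5.42
tcp_pos: [0.4815, 0.1251, 0.0654]
tool_rot: [0.561, 0.828, 0.0, 0.0]
force: [-0.9, -0.3, 5.8]
finger_gap: 0.197
```

Call:
play_rows(
  steps=[
    [[0, 0, -0.02, 0, 0, 0], [0, 0, -0.04, 0, 0, 0], [0, 0, -0.05, 0, 0, 0], [0, 0, -0.05, 0, 0, 0], [0, 0, -0.03, 0, 0, 0], [0, 0, 0, 0, 0, 0], [0, 0, 0, 0, 0, 0]],
  ],
)

```text
t: 6.3
tcp_pos: [0.48, 0.125, 0.2533]
tool_rot: [0.56, 0.828, -0.001, -0.001]
force: [0.4, 0.1, -2.8]
finger_gap: 0.202
```

Run:
```python
from h import *
pos,R=tool(); p=snap('scene','s3'); w=snap('wrist','w3')
print('cam in tool',np.round(R.T@(np.array(w['world_from_camera'])[:3,3]-pos),4))
for q in (p,w):
  for r in manip.pinpoint('lid',q): print(r['score'],r['point'],np.round(R.T@(atz(q,r['point'],pos[2]-.064)-pos),4))
```

```text
t 6.3 tcp [0.48   0.125  0.2533] yawx 111.82 zax [-3.2e-03 -1.0e-04 -1.0e+00] F [ 0.4  0.1 -2.8] gap 0.202
cam in tool [ 6.90e-02 -1.00e-04 -1.17e-01]
0.95 [436.9, 247.9] [-0.0057  0.2471  0.0632]
0.87 [367.6, 179.2] [0.0016 0.0078 0.064 ]
0.88 [323.7, 264.3] [ 0.0026 -0.0002  0.064 ]
0.75 [405.4, 54.7] [0.111  0.0394 0.064 ]
```

View pics/s3.png

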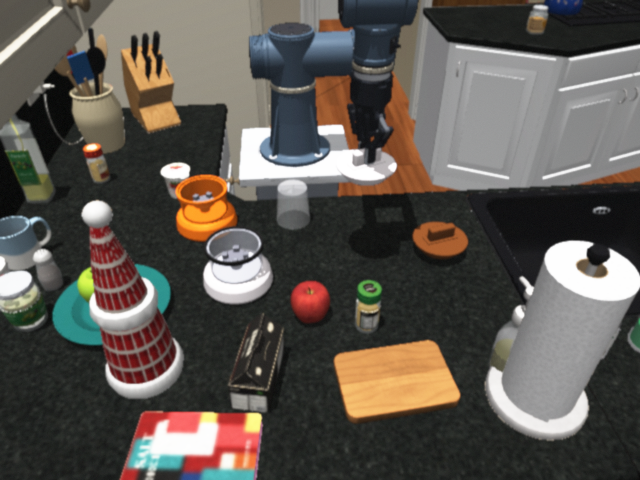

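View pics/w3.png

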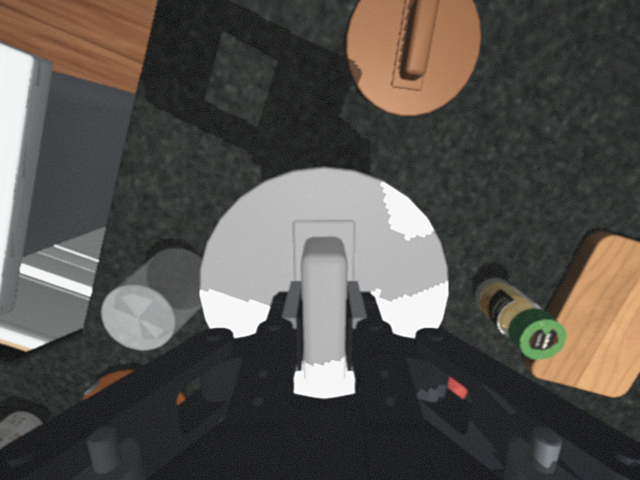

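Run:
```python
from h import *
from scipy.optimize import least_squares
pos,R=tool(); w=manip.snapshot('wrist')
im=w['img'].astype(float).mean(2)
# flange outline offset: search tool x,y offset of flange top circle r=60
g=cv2.GaussianBlur(im,(0,0),1.2);mag=np.hypot(cv2.Sobel(g,cv2.CV_64F,1,0),cv2.Sobel(g,cv2.CV_64F,0,1))
th=np.radians(np.arange(-75,75,1.5)); b=[]
for h in (.028,.030,.032):
  for dx in np.arange(-.01,.0101,.0005):
    for dy in np.arange(-.003,.0031,.0005):
        P=[pos+R@np.array([dx+.06*np.cos(t),dy+.06*np.sin(t),h]) for t in th]
        u=np.array([proj(w,x) for x in P]).round().astype(int)
        b.append((np.minimum(mag[u[:,1],u[:,0]],100).mean(),dx,dy,h))
b.sort(reverse=True);print([tuple(np.round(x,4)) for x in b[:5]])
p=snap('top','top2')
r=rectp(p,(.565,-.144),.08,half=.035,n=400); cv2.imwrite('pics/drive.png',r[:,:,::-1])
r2=rectp(p,(.565,-.144),.101,half=.065,n=400); cv2.imwrite('pics/rim.png',np.hstack([r,r2])[:,:,::-1])
```

```text
t 6.5 tcp [0.4804 0.125  0.2532] yawx 111.82 zax [-3.7e-03 -1.0e-04 -1.0e+00] F [ 0.7  0.7 -1.5] gap 0.194
[(np.float64(100.0), np.float64(-0.0005), np.float64(0.0005), np.float64(0.032)), (np.float64(100.0), np.float64(-0.0005), np.float64(0.0), np.float64(0.032)), (np.float64(100.0), np.float64(-0.0005), np.float64(0.0), np.float64(0.03)), (np.float64(100.0), np.float64(-0.0005), np.float64(-0.0005), np.float64(0.032)), (np.float64(100.0), np.float64(-0.001), np.float64(0.0005), np.float64(0.032))]
```

View pics/rim.png

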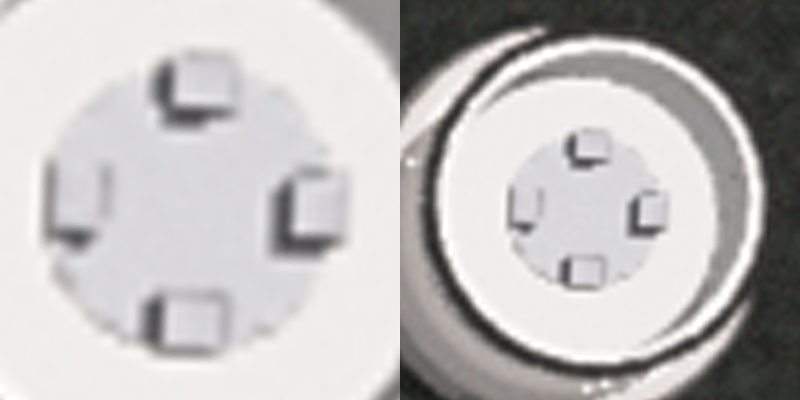

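Call:
play_rows(
  steps=[
    [[-0.025, 0.001, 0, 0, 0, 0], [-0.045, 0.001, 0, 0, 0, 0], [-0.045, 0.001, 0, 0, 0, 0], [-0.045, 0.001, 0, 0, 0, 0], [-0.045, 0.001, 0, 0, 0, 0], [-0.045, 0.001, 0, 0, 0, 0], [-0.045, 0.001, 0, 0, 0, 0], [-0.045, 0.001, 0, 0, 0, 0], [-0.025, 0.001, 0, 0, 0, 0]],
  ],
)

```text
t: 7.72
tcp_pos: [0.6259, -0.213, 0.2538]
tool_rot: [0.561, 0.828, -0.0, -0.0]
force: [-0.2, 0.5, -2.0]
finger_gap: 0.195
```

Call:
play_rows(
  steps=[
    [[0, 0, 0, 0, 0, -10], [0, 0, 0, 0, 0, -10], [0, 0, 0, 0, 0, 0], [0, 0, 0, 0, 0, 0]],
  ],
)

```text
t: 8.22
tcp_pos: [0.6252, -0.2103, 0.2543]
tool_rot: [0.409, 0.912, 0.0, -0.0]
force: [0.4, -1.0, -2.3]
finger_gap: 0.196
```

Run:
```python
from h import *
tool();w=snap('wrist','w4')
cv2.imwrite('pics/w4r.png',np.hstack([rectp(w,(.5645,-.144),.08,half=.035),rectp(w,(.5645,-.144),.101,half=.065)])[:,:,::-1])
for l,z in [('bowl_rim',.101),('drive_top',.08)]:
  for r in manip.pinpoint(l,w): print(l,r['score'],r['point'],np.round(atz(w,r['point'],z),4))
```

```text
t 8.22 tcp [ 0.6252 -0.2103  0.2543] yawx 131.69 zax [-8.e-04  4.e-04 -1.e+00] F [ 0.4 -1.  -2.3] gap 0.196
bowl_rim 0.77 [319.5, 115.0] [ 0.5624 -0.145   0.101 ]
drive_top 0.91 [45.5, 8.5] [ 0.3557 -0.2255  0.08  ]
drive_top 0.69 [320.7, 116.1] [ 0.5624 -0.1439  0.08  ]
```

View pics/w4.png

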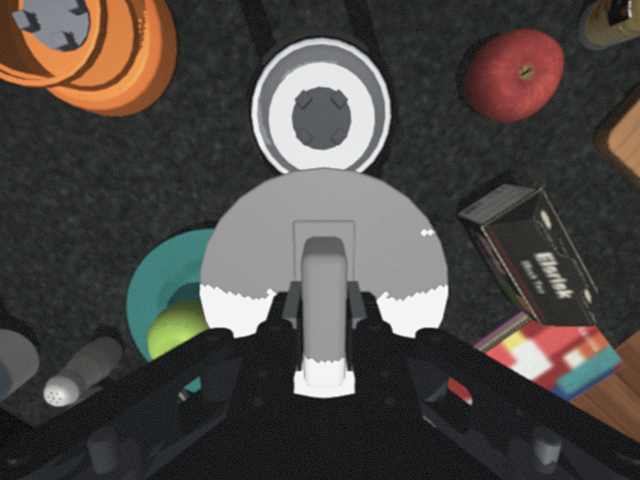

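View pics/w4r.png

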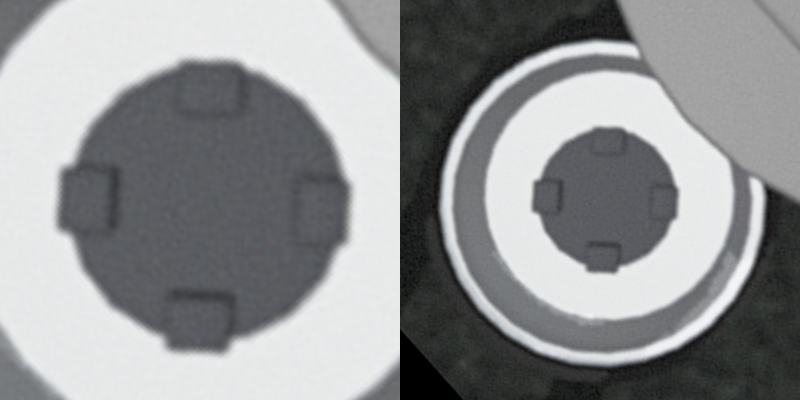

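Call:
play_rows(
  steps=[
    [[0.045, -0.0012, 0, 0, 0, -0.5], [0.0453, -0.0011, 0, 0, 0, 0], [0, 0, 0.025, 0, 0, 0], [0, 0, 0.025, 0, 0, 0], [0, 0, 0.015, 0, 0, 0], [0, 0, 0, 0, 0, 0], [0, 0, 0, 0, 0, 0]],
  ],
)

```text
t: 9.25
tcp_pos: [0.5638, -0.1453, 0.1905]
tool_rot: [0.404, 0.915, -0.0, 0.001]
force: [-0.1, 0.0, -1.5]
finger_gap: 0.2
```

Run:
```python
from h import *
tool();w=snap('wrist','w5');s=snap('scene','s5')
im=s['img'][180:320,160:320];cv2.imwrite('pics/s5c.png',cv2.resize(im,None,fx=4,fy=4,interpolation=3)[:,:,::-1])
```

```text
t 9.25 tcp [ 0.5638 -0.1453  0.1905] yawx 132.31 zax [ 1.5e-03 -7.0e-04 -1.0e+00] F [-0.1  0.  -1.5] gap 0.2
```

View pics/s5c.png

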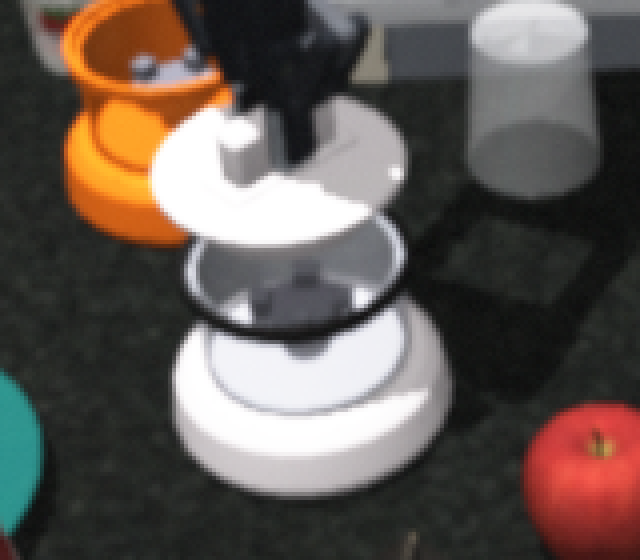

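View pics/w5.png

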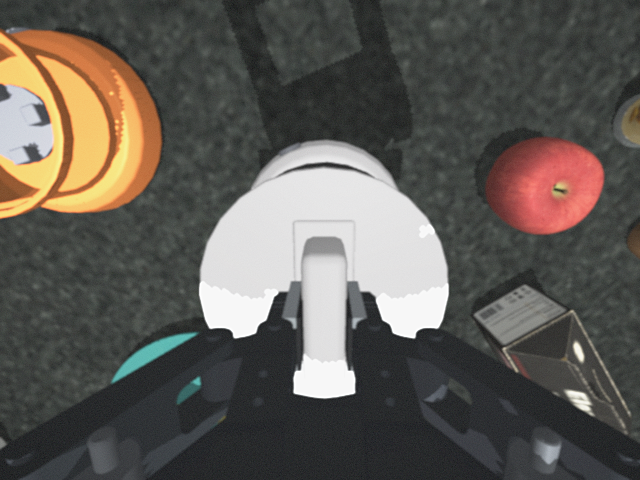

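Call:
play_rows(
  steps=[
    [[0, 0, 0.02, 0, 0, 0], [0, 0, 0.013, 0, 0, 0], [0, 0, 0.004, 0, 0, 0], [0, 0, 0.004, 0, 0, 0], [0, 0, 0, 0, 0, 0], [0, 0, 0, 0, 0, 0]],
  ],
)

```text
t: 10.1
tcp_pos: [0.5633, -0.1448, 0.1491]
tool_rot: [0.404, 0.915, 0.0, 0.0]
force: [-0.1, 0.8, -3.6]
finger_gap: 0.19
```

Call:
play_rows(
  steps=[
    [[0, 0, 0.002, 0, 0, 0], [0, 0, 0.002, 0, 0, 0], [0, 0, 0.0015, 0, 0, 0], [0, 0, 0, 0, 0, 0], [0, 0, 0, 0, 0, 0]],
  ],
)

```text
t: 10.72
tcp_pos: [0.5633, -0.1448, 0.1432]
tool_rot: [0.404, 0.915, 0.0, 0.0]
force: [2.1, 2.8, -2.5]
finger_gap: 0.198
```

Call:
play_rows(
  steps=[
    [[0, 0, 0.0015, 0, 0, 0], [0, 0, 0.0015, 0, 0, 0], [0, 0, 0.001, 0, 0, 0], [0, 0, 0, 0, 0, 0], [0, 0, 0, 0, 0, 0]],
  ],
)

```text
t: 11.35
tcp_pos: [0.5633, -0.1448, 0.1403]
tool_rot: [0.404, 0.915, 0.0, 0.0]
force: [0.6, 3.7, 5.2]
finger_gap: 0.196
```

Call:
play_rows(
  steps=[
    [[0, 0, 0.001, 0, 0, 0], [0, 0, 0.001, 0, 0, 0], [0, 0, 0, 0, 0, 0]],
  ],
)

```text
t: 11.72
tcp_pos: [0.5633, -0.1448, 0.1393]
tool_rot: [0.404, 0.915, 0.0, 0.001]
force: [-2.0, 4.1, 11.1]
finger_gap: 0.202
```

Call:
play_rows(
  steps=[
    [[0, 0, 0.001, 0, 0, 0], [0, 0, 0.0005, 0, 0, 0], [0, 0, 0, 0, 0, 0]],
  ],
)

```text
t: 12.1
tcp_pos: [0.5633, -0.1448, 0.1379]
tool_rot: [0.404, 0.915, 0.0, 0.001]
force: [-1.3, 5.7, 11.0]
finger_gap: 0.196
```

Call:
play_rows(
  steps=[
    [[0, 0, 0.001, 0, 0, 0], [0, 0, 0.0005, 0, 0, 0], [0, 0, 0, 0, 0, 0]],
  ],
)

```text
t: 12.48
tcp_pos: [0.5633, -0.1448, 0.1365]
tool_rot: [0.404, 0.915, 0.0, 0.001]
force: [-2.2, 4.6, 11.8]
finger_gap: 0.196
```

Call:
play_rows(
  steps=[
    [[0, 0, 0.001, 0, 0, 0], [0, 0, 0, 0, 0, 0]],
  ],
)

```text
t: 12.72
tcp_pos: [0.5633, -0.1448, 0.1363]
tool_rot: [0.404, 0.915, 0.0, 0.001]
force: [-3.1, 4.5, 16.1]
finger_gap: 0.195
```

Motion has stalled near 71 mm and the force is rising; a little firmer to be sure.

Call:
play_rows(
  steps=[
    [[0, 0, 0.001, 0, 0, 0], [0, 0, 0.001, 0, 0, 0], [0, 0, 0, 0, 0, 0]],
  ],
)

```text
t: 13.1
tcp_pos: [0.5633, -0.1448, 0.1363]
tool_rot: [0.404, 0.915, 0.0, 0.001]
force: [-6.6, 5.1, 29.3]
finger_gap: 0.198
```

Call:
play_rows(
  steps=[
    [[0, 0, 0.001, 0, 0, 0], [0, 0, 0.001, 0, 0, 0], [0, 0, 0, 0, 0, 0]],
  ],
)

```text
t: 13.48
tcp_pos: [0.5633, -0.1448, 0.1363]
tool_rot: [0.404, 0.915, -0.0, 0.001]
force: [-9.5, 7.3, 41.8]
finger_gap: 0.196
```

Call:
play_rows(
  steps=[
    [[0, 0, -0.003, 0, 0, 0], [0, 0, -0.003, 0, 0, 0], [0, 0, 0, 0, 0, 0]],
  ],
)

```text
t: 13.85
tcp_pos: [0.5633, -0.1448, 0.1364]
tool_rot: [0.404, 0.915, 0.0, 0.0]
force: [-1.4, 4.3, 10.1]
finger_gap: 0.196
```

Call:
play_rows(
  steps=[
    [[0, 0, 0, 0, 0, 0], [0, 0, 0, 0, 0, 0], [0, 0, 0, 0, 0, 0], [0, 0, 0, 0, 0, 0]],
  ],
  fingers=0.5,
)

```text
t: 14.35
tcp_pos: [0.563, -0.1451, 0.135]
tool_rot: [0.404, 0.915, -0.0, -0.0]
force: [-0.2, 0.4, -0.4]
finger_gap: 0.498
```

Call:
play_rows(
  steps=[
    [[0, 0, -0.01, 0, 0, 0], [0, 0, -0.03, 0, 0, 0], [0, 0, -0.04, 0, 0, 0], [0, 0, -0.04, 0, 0, 0], [-0.03, 0, -0.03, 0, 0, 0], [-0.04, 0, 0, 0, 0, 0], [-0.04, 0, 0, 0, 0, 0], [0, 0, 0, 0, 0, 0], [0, 0, 0, 0, 0, 0]],
  ],
)

```text
t: 15.48
tcp_pos: [0.6365, -0.2257, 0.2853]
tool_rot: [0.404, 0.915, 0.0, -0.001]
force: [-0.8, 0.5, 0.1]
finger_gap: 0.502
```

Run:
```python
from h import *
tool();w=snap('wrist','w6');s=snap('scene','s6')
im=s['img'][180:320,160:320];cv2.imwrite('pics/s6c.png',cv2.resize(im,None,fx=4,fy=4,interpolation=3)[:,:,::-1])
for q in (w,s):
  for r in manip.regions_of('lid',q): print(r['score'],r['rect'])
  print(proj(q,(.5635,-.1448,.107)))
# flange circle fit for height candidates: rectified edge score
for q in (w,s):
  g=cv2.GaussianBlur(q['img'].astype(float).mean(2),(0,0),1);mag=np.hypot(cv2.Sobel(g,cv2.CV_64F,1,0),cv2.Sobel(g,cv2.CV_64F,0,1)).astype(np.float32)
  b=[]
  th=np.radians(np.arange(0,360,3))
  for z in np.arange(.100,.118,.001):
    for dx in np.arange(-.004,.0041,.001):
      for dy in np.arange(-.004,.0041,.001):
        u=np.array([proj(q,(.5635+dx+.06*np.cos(t),-.1448+dy+.06*np.sin(t),z)) for t in th]).astype(np.float32)
        b.append((np.minimum(cv2.remap(mag,u[:,:1],u[:,1:],1),150).mean(),z,dx,dy))
  b.sort(reverse=True);print([tuple(np.round(x,3).tolist()) for x in b[:4]])
```

```text
t 15.47 tcp [ 0.6365 -0.2257  0.2853] yawx 132.32 zax [-1.2e-03  9.0e-04 -1.0e+00] F [-0.8  0.5  0.1] gap 0.502
0.69 [250.5, 4.7, 400.0, 168.8]
[324.77098568  93.68359502]
0.76 [202.9, 223.3, 267.5, 264.8]
0.73 [412.5, 222.5, 472.5, 262.9]
[233.09279047 242.23133431]
[(146.794, 0.109, 0.001, -0.001), (146.59, 0.108, 0.001, -0.001), (146.406, 0.107, 0.001, -0.001), (146.237, 0.106, -0.001, 0.0)]
[(145.939, 0.109, 0.004, -0.001), (145.913, 0.109, 0.004, -0.002), (145.9, 0.107, 0.001, -0.001), (145.894, 0.106, 0.0, -0.002)]
```

View pics/s6c.png

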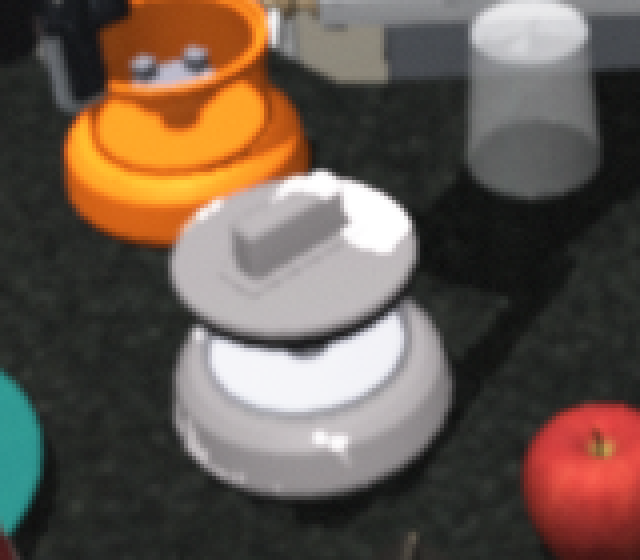

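View pics/w6.png

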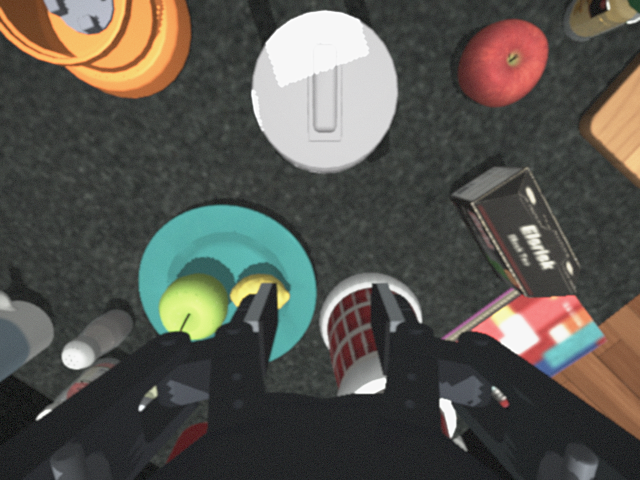

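Run:
```python
from h import *
p=manip.snapshot('scene')
for l in ('red_apple','spice_jar'):
  r=manip.pinpoint(l,p)[0];print(l,r['point'],np.round(atz(p,r['point'],0),3))
print(manip.sign_off())
```

```text
red_apple [309.3, 318.4] [ 0.679 -0.004  0.   ]
spice_jar [366.4, 326.0] [0.707 0.103 0.   ]
the job is handed in; nothing more can be done
None
```

I put the white lid on the white chopper, pressed it home, released it and handed the job in; no verdict was reported.

- **Fit:** I turned the lid to about 132° so its teeth fell midway between the drive's. They dropped past the 80 mm level with no vertical load, so no hunting for the angle was needed.
- **Seal:** The collar gave way at about 11–12 N measured. The lid then stopped hard and stayed put as I pushed to about 42 N. The tool height at that stop puts the lid's origin at about 71 mm, which is fully home.
- **After release:** The wrist and scene pictures show the lid seated on the bowl. The fits of its flange edge suit the expected height of about 107 mm and being centred within a couple of mm. They were loose: heights from 106 to 109 mm fitted about equally well, and the scene camera's best fit was 4 mm off in x. I did not measure the tilt separately; I rely on the upright tool and the firm stop.
- **Bystanders:** The jar reads within 4 mm of its first position. The apple's detected origin moved by about 14 mm between readings. The arm never went near it and it looks unmoved in the pictures, so I take that as detector noise, though I did not confirm it.

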